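# Line up round blanks against the fixture's stop with a straightedge

## Robot

A 6-joint arm with a two-finger parallel gripper is mounted at the origin on the work surface. World frame = base frame: x ahead of the robot, y to its left, z up, the work surface at z = 0. Lengths are in m, angles in rad, forces in N, time in s.
With the tool pointing down it reaches from about 0.375 to 0.975 m from the base axis. Payload 3.8 kg.
Tool frame: the origin (TCP) lies midway between the tips of the shut fingers; the grasp point (between the pads) lies 19 mm behind it; z points along the fingers, y is the line along which they close (so a half turn about z gives the same grasp; the last joint's range is limited). The gripper opens to 85 mm and grips with 20 to 120 N. Pads are 22 mm wide; open, the fingers measure 114 mm over their backs; the gripper's body (76 mm by 85 mm) begins 54 mm behind the grasp point. The pads swing forward as they close: fully open they stand 13 mm farther back than shut.
Start: joints at [1.238, 0.264, 1.604, -0, 1.274, -0.037], TCP at [0.197, 0.646, 0.204] pointing down, gripper open.
Joint ranges: [-2.63, 2.63], [-0.94, 2.18], [0.31, 2.57], [-1.31, 4.45], [0, 2.66], [-2.55, 2.55]. Speed limits (rad/s): [2.57, 2.57, 3.14, 3.14, 3.14, 3.14].

## Interface

Orientations are given as a rotation vector (axis times angle).
In Python, from workcell import read_state, vision, ticket gives the robot as it stands. The module is installed in compiled form; this text tells all that it offers.
- The arm moves only by the tool jog_arm, never from a script. Its arguments are lists of equal length, an entry for each row: "turn": the turn, a rotation vector about the tool's x, y, z in rad, a list of three; "delta_pos": the shift along the tool's x, y, z in m, a list of three; "gripper": the finger opening in m, from 0 to 0.0854. In form: {"turn": [[rx, ry, rz], ...], "delta_pos": [[dx, dy, dz], ...], "gripper": [gripper, ...]}. A call has 1 to 20 rows; each row shifts and turns the commanded pose from where the row before left it, along the tool's axes as they then stand; what a row does not reach is not made up. A row lasts 1/12 s, in which the tool goes at most 41.7 mm and 7.16 degrees, less where a joint would pass 70% of its speed; a pose out of reach is approached as far as the arm can. A call with a gripper value outside its range is refused whole. The fingers move at their own pace and stop on an object; "grip_force" is the grip in N (left out, the last holds). Time passes only in rows, so rows that do not move let the fingers close. It gives the time, the measured TCP pose, the force, the opening and the grip force at its end, in the units of the state.
- read_state(): the state, without advancing time (a new reading comes with each control period).
- vision.read_camera(name): name is "scene" or "top"; returns the picture (420x560x3 uint8, red, green, blue); there is no depth.
- vision.calibration(name): a dict with "vfov" (degrees; the focal length in pixels is half the picture's height over the tangent of half this angle, whatever the lens; pixels are square), "cx", "cy" (the principal point, pixels), "R" (3x3) and "t" (3): a world point X has camera coordinates R X + t. Camera axes: x right, y down, z forward; pixel columns grow to the right and rows downward; lengths in m; the calibration is good to about 2 mm. A picture is of the moment at which its call begins. calibration takes no time and is no camera call.
- ticket.finish_job(): hands the job in; it is judged then, once.
The state is a dict: "time": time; "q": joint angles; "joint_vel": joint speeds; "joint_torque": joint torques, N m; "tool_pos": TCP position; "tcp_rot": TCP orientation; "wrist_force": force on the tool from outside, world axes, zero at the start; "torque": the same for the moment, N m; "width": opening from 0.0 (shut) to 1.0 (fully open); "grip_force": force on a finger pad.
Only numpy, scipy, OpenCV 4.12 (cv2) and the standard library are available. Lean on these libraries where they do the work, as an engineer would, in place of code of your own. Each camera call takes 0.05 s, during which the arm holds its last target. There are 200 camera calls.

## Task

Pick up the straightedge and, using it rather than the gripper, push all four round blanks away from the robot together into the fixture until they stand in one row against its stop bar, and press them home with the straightedge for a moment: firmly enough that every blank bears on the bar (about 12 N in all) but always gently, under 25 N. Then draw the straightedge back and lay it flat on the bench clear of the fixture and its dark plate, leaving the blanks standing in their row and the bin, dish and pliers where they are.

Things in the scene. Friction and masses are not known exactly. Their poses are not given: they have to be found in the camera images.
- fixture: Lining-up fixture fixed to the bench. Origin on the bench; x is the pushing direction (away from the robot), y along the row, z up. Its floor is a dark sheet flush with the bench, x -155 to 115, y -138 to 138 mm. Steel cheeks 12 mm thick, 22 mm high, at y = -131 and 131 from x = 0 to 115 mm; a rail 22 mm high joins them at x = 101 to 115. Between them is the stop bar.
- stop_zone (a point): Middle of the stop bar's setting range: a fixed point at fixture x = 47.5 mm, y = 0, 8 mm up. The steel bar, 220 mm long (y), top 17.5 mm up, is clamped at an unmeasured setting: near face (across x) anywhere at fixture x = 30 to 65 mm; find it by feel. Rigid, but rocks freely 2 degrees either way on a pivot at its middle, so it lines up with the blanks.
- straightedge: Straightedge with upright grip, 0.25 to 0.36 kg, loose on the bench left or right of the fixture. Aluminium bar 200 mm long (its y), 30 mm wide (its x), 16 mm high; on its middle a wooden grip plate 12 mm thick (x), 60 mm long (y), from 16 to 68 mm above the underside. Origin: centre of the underside. Pushing faces at x = -15 and 15 mm, alike.
- edge_grip (a point): The middle of the straightedge's grip plate, 42 mm above its underside, axes as the straightedge's: close the fingers across its 12 mm thickness (along x).
- edge_end1 (a point): One end of the straightedge, y = +100 mm in its frame, 8 mm up.
- edge_end2 (a point): The other end of the straightedge, y = -100 mm, 8 mm up.
- blank1: One of four equal round steel blanks (short cylinders), 30 mm across and 16 mm high, 70 to 120 g, standing on its flat face; origin at the centre of its underside; its heading means nothing. It starts on the near part of the fixture's dark plate, short of the cheeks.
- blank2: One of four equal round steel blanks (short cylinders), 30 mm across and 16 mm high, 70 to 120 g, standing on its flat face; origin at the centre of its underside; its heading means nothing. It starts on the near part of the fixture's dark plate, short of the cheeks.
- blank3: One of four equal round steel blanks (short cylinders), 30 mm across and 16 mm high, 70 to 120 g, standing on its flat face; origin at the centre of its underside; its heading means nothing. It starts on the near part of the fixture's dark plate, short of the cheeks.
- blank4: One of four equal round steel blanks (short cylinders), 30 mm across and 16 mm high, 70 to 120 g, standing on its flat face; origin at the centre of its underside; its heading means nothing. It starts on the near part of the fixture's dark plate, short of the cheeks.
- bin: Open plastic parts bin, 100 x 85 mm, 55 mm high, standing on the other side from the straightedge; origin under its centre. Leave alone.
- dish: Round lidded dish, 72 mm across, 26 mm high, to the left of the fixture; origin under its centre. Leave alone.
- pliers: Pliers lying flat, about 160 mm long, 14 mm high, to the right of the fixture; origin by the rivet. Leave alone.
Mind the look-alikes: they are no part of the job. Of the things like the straightedge, leave any that is yellow; of the rest the smaller one is meant.

How it is judged:
By the outcome, as a careful person would: the job done as asked, in the order asked, and still so for the second after the job is handed in, with the robot touching nothing.
It also fails if it takes over 64 s, if anything falls off the work surface, if the arm or the gripper's body presses on something with over 40 N, if the wrist force passes 120 N, or if a joint passes its speed limit or range.

## Working session

There is one attempt and no reset: what is moved stays moved. The work goes in short steps, Python scripts to look and compute and a tool call to move; the robot and the scene stay as the last step left them, time stands still between calls to the robot, and variables do not carry over. Pictures are saved under pics/ and viewed, at most 10 in all, crops included, and the job is handed in when it is done.

Besides the shell and the picture viewer there is one more tool, called after "Request:" as a command line: name --argument value ..., lists and objects as JSON in quotes. jog_arm: Moves the arm, as the interface text tells. Its arguments: {"type":"object","properties":{"turn":{"type":"array","items":{"type":"array","items":{"type":"number"}}},"delta_pos":{"type":"array","items":{"type":"array","items":{"type":"number"}}},"gripper":{"type":"array","items":{"type":"number"}},"grip_force":{"type":"number"}},"required":["turn","delta_pos","gripper"]}

```bash
mkdir -p pics; python3 - <<'E'
from workcell import read_state, vision
import cv2
for n in("top","scene"):
    im=vision.read_camera(n); cv2.imwrite(f"pics/{n}0.png",im[:,:,::-1]); c=vision.calibration(n); print(n,c)
print(read_state())
E
```

```text
top {'vfov': 44.90271164093737, 'cx': 278.5899691142803, 'cy': 218.0126392962325, 'R': array([[-5.21525397e-04, -9.99992473e-01,  3.84478453e-03],
       [-9.98271806e-01,  2.94687938e-04, -5.87649004e-02],
       [ 5.87633250e-02, -3.86878739e-03, -9.98264446e-01]]), 't': array([0.09247493, 0.44942727, 1.6392565 ])}
scene {'vfov': 55.11316677210866, 'cx': 286.6979600104343, 'cy': 201.92959347979908, 'R': array([[ 0.37285244,  0.92781748,  0.0116525 ],
       [ 0.53060187, -0.20289165, -0.82298034],
       [-0.76121135,  0.31303307, -0.56795033]]), 't': array([-0.23705323, -0.15646996,  1.3857045 ])}
{'time': 0.1, 'q': array([ 1.23807380e+00,  2.64672762e-01,  1.60528276e+00, -4.13844780e-05,
        1.27370740e+00, -3.69197991e-02]), 'joint_vel': array([-0.00090375, -0.00225621, -0.00345529,  0.00105944,  0.00117156,
       -0.00148392]), 'joint_torque': array([ 1.45732582e-03, -5.16706502e+01, -3.68589377e+01, -1.41782825e-04,
        6.19133381e-03, -4.42158114e-05]), 'tool_pos': array([0.19655429, 0.64497402, 0.20306552]), 'tcp_rot': array([-0.46288422, -3.10695772,  0.00320765]), 'wrist_force': array([-0.79711038,  0.79791844, -0.01753081]), 'torque': array([-0.01578019,  0.01837845,  0.02698229]), 'grip_force': 0.0, 'width': 1.000924482435094}
```

View pics/top0.png

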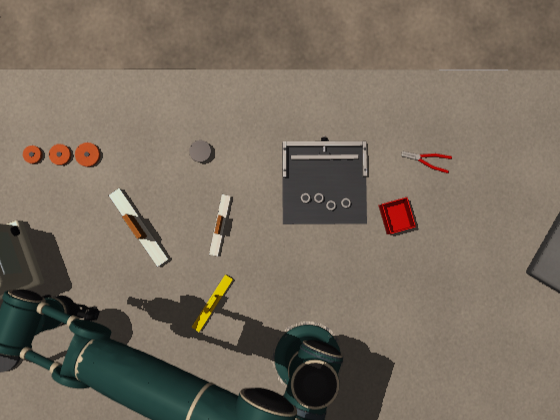

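View pics/scene0.png

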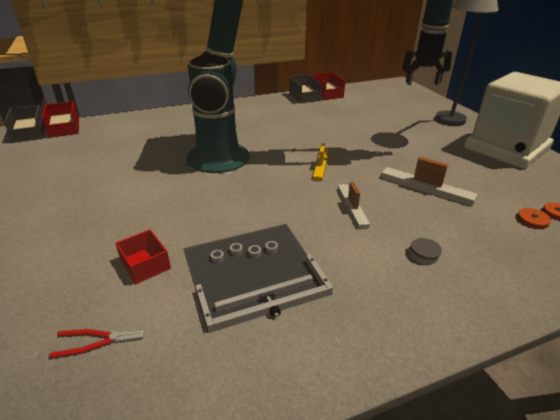

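The top picture shows the small white straightedge at about (220,225). The blanks are at (306,198), (319,198), (331,205) and (346,203), and the dark plate spans columns 283–367 and rows 142–223, with the stop bar at row 156. The yellow bar and the larger white bar are the decoys. The scene picture agrees with this.

```bash
cat > h.py <<'E'
import numpy as np, cv2
from workcell import read_state, vision
def ray(n,px,z):
    c=vision.calibration(n); f=210/np.tan(np.radians(c['vfov']/2))
    d=c['R'].T@np.array([(px[0]-c['cx'])/f,(px[1]-c['cy'])/f,1]); o=-c['R'].T@c['t']
    return o+d*(z-o[2])/d[2]
def proj(n,X):
    c=vision.calibration(n); f=210/np.tan(np.radians(c['vfov']/2)); p=c['R']@np.array(X)+c['t']
    return f*p[0]/p[2]+c['cx'],f*p[1]/p[2]+c['cy']
E
python3 - <<'E'
from h import *
im=cv2.imread('pics/top0.png'); hsv=cv2.cvtColor(im,cv2.COLOR_BGR2HSV)
# straightedge: white part
roi=np.zeros(im.shape[:2],np.uint8); roi[190:262,203:240]=1
w=((im.min(2)>165)&(roi>0)).astype(np.uint8)
pts=np.argwhere(w)[:,::-1]
W=np.array([ray('top',p,.016)[:2] for p in pts]).astype(np.float32)
r=cv2.minAreaRect(W*1000); print('edge',len(pts),r, cv2.boxPoints(r))
roi[:]=0; roi[205:240,210:230]=1
wd=((hsv[:,:,1]>110)&(roi>0)); print('wood px',np.argwhere(wd)[:,::-1].mean(0), ray('top',np.argwhere(wd)[:,::-1].mean(0),.068))
# dark plate
for name,px,z in [('pl nl',(283,223),0),('pl nr',(367,223),0),('rail fl',(283,142),.022),('rail fr',(367,142),.022),('bar l',(291,157),.0175),('bar r',(358,157),.0175)]: print(name,ray('top',px,z).round(4))
for n in("top","scene"):
    im=cv2.imread(f'pics/{n}0.png')
    a,b,c,d=((185,275,240,375) if n=='top' else (130,180,235,400)) [0:4] if 0 else ((130,275,240,375) if n=='top' else (220,180,330,340))
    cv2.imwrite(f'pics/{n}1.png',cv2.resize(im[a:c,b:d],None,fx=5,fy=5,interpolation=cv2.INTER_CUBIC))
E
```

```text
edge 348 ((427.73516845703125, 284.3495788574219), (27.802663803100586, 200.09478759765625), 78.19021606445312) [[326.96045 291.2185 ]
 [522.8197  250.2665 ]
 [528.5099  277.48065]
 [332.65063 318.43268]]
wood px [218.27 224.33] [0.42641998 0.28187082 0.068     ]
pl nl [0.4339 0.0778 0.    ]
pl nr [ 0.4338 -0.1975  0.    ]
rail fl [0.6973 0.0778 0.022 ]
rail fr [ 0.6974 -0.1964  0.022 ]
bar l [0.6488 0.0517 0.0175]
bar r [ 0.6488 -0.1673  0.0175]
```

View pics/top1.png

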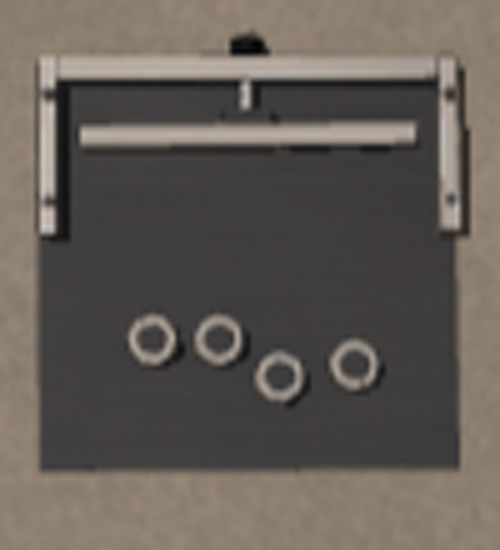

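Request:
jog_arm --turn '[[0,0,0],[0,0,0],[0,0,0],[0,0,0],[0,0,0],[0,0,0],[0,0,0],[0,0,0],[0,0,0],[0,0,0],[0,0,0],[0,0,0],[0,0,0],[0,0,-0.045],[0,0,-0.044],[0,0,0],[0,0,0]]' --delta_pos '[[-0.025,-0.0215,0],[-0.025,-0.0215,0],[-0.025,-0.0215,0],[-0.025,-0.0215,0],[-0.025,-0.0215,0],[-0.025,-0.0215,0],[-0.025,-0.0215,0],[-0.025,-0.0215,0],[-0.025,-0.0215,0],[-0.025,-0.0215,0],[-0.025,-0.0215,0],[-0.025,-0.0215,0],[-0.025,-0.0215,0],[0,0,0.03],[0,0,0.03],[0,0,0.01],[0,0,0]]' --gripper '[0.085,0.085,0.085,0.085,0.085,0.085,0.085,0.085,0.085,0.085,0.085,0.085,0.085,0.085,0.085,0.085,0.085]' --grip_force 80

```text
time: 1.52
tool_pos: [0.4232, 0.2816, 0.1304]
tcp_rot: [-0.326, -3.118, 0.008]
wrist_force: [-0.6, -0.4, -0.0]
width: 0.996
grip_force: 0.0
```

```bash
cat >> h.py <<'E'
from scipy.spatial.transform import Rotation as Ro
def goto(x,y,yawY,z=None):
    "remaining shift in tool axes, and rz so the tool y axis points at world angle yawY (deg, mod 180)"
    s=read_state(); R=Ro.from_rotvec(s['tcp_rot']).as_matrix(); p=s['tool_pos']
    d=R.T@(np.array([x,y,p[2] if z is None else z])-p)
    a=np.degrees(np.arctan2(R[1,1],R[0,1])); e=(yawY-a+90)%180-90
    print('t',round(s['time'],2),'pos',p.round(4),'yaw',a.round(2),'tilt',R[:,2].round(4),'F',s['wrist_force'].round(2),'w',round(s['width'],3),'gf',round(s['grip_force'],1),'q',s['q'].round(2))
    print('delta tool',d.round(4),'rz',-np.radians(e).round(4))
E
python3 - <<'E'
from h import *
goto(.427,.283,78.2,.023)
for px in [(305.3,197.9),(318.5,197.9),(330.9,205.3),(345.7,202.7)]: print(ray('top',px,.016).round(4))
E
```

```text
t 1.52 pos [0.4232 0.2816 0.1304] yaw 78.06 tilt [-0.007  -0.0041 -1.    ] F [-0.57 -0.41 -0.02] w 0.996 gf 0.0 q [ 0.54  0.01  2.03  0.    1.11 -0.82]
delta tool [-0.004   0.0027  0.1074] rz -0.0024
[0.5148 0.0054 0.016 ]
[ 0.5148 -0.0376  0.016 ]
[ 0.4906 -0.0778  0.016 ]
[ 0.4991 -0.126   0.016 ]
```

Request:
jog_arm --turn '[[0,0,0],[0,0,0],[0,0,0],[0,0,0],[0,0,0],[0,0,0],[0,0,0],[0,0,0],[0,0,0],[0,0,0],[0,0,0],[0,0,0],[0,0,0]]' --delta_pos '[[-0.004,0.0027,0.015],[0,0,0.025],[0,0,0.025],[0,0,0.025],[0,0,0.0174],[0,0,0],[0,0,0],[0,0,0],[0,0,0],[0,0,0],[0,0,0],[0,0,0],[0,0,0]]' --gripper '[0.085,0.085,0.085,0.085,0.085,0.085,0,0,0,0,0,0,0]' --grip_force 80

```text
time: 2.6
tool_pos: [0.4311, 0.285, 0.028]
tcp_rot: [0.323, 3.124, -0.001]
wrist_force: [-0.4, -3.0, 5.9]
width: 0.112
grip_force: 79.9
```

```bash
python3 - <<'E'
from h import *
goto(.427,.283,78.2,.023)
E
```

```text
t 2.6 pos [0.4311 0.285  0.028 ] yaw 78.18 tilt [ 8.e-04 -8.e-04 -1.e+00] F [-0.45 -2.99  5.92] w 0.112 gf 79.9 q [ 0.54  0.15  2.1  -0.    0.89 -0.83]
delta tool [ 0.0036 -0.0028  0.005 ] rz -0.0003
```

Request:
jog_arm --turn '[[0,0,0],[0,0,0],[0,0,0],[0,0,0.114],[0,0,0.114],[0,0,0.114],[0,0,0.114],[0,0,0.114],[0,0,0.114],[0,0,0.114],[0,0,0.114],[0,0,0.114],[0,0,0.114],[0,0,0.114],[0,0,0.106],[0,0,0],[0,0,0]]' --delta_pos '[[0,0,-0.02],[0,0,-0.02],[0,0,-0.02],[0,0,0],[0,0,0],[0,0,0],[0,0,0],[0,0,0],[0,0,0],[0,0,0],[0,0,0],[0,0,0],[0,0,0],[0,0,0],[0,0,0],[0,0,0],[0,0,0]]' --gripper '[0,0,0,0,0,0,0,0,0,0,0,0,0,0,0,0,0]'

```text
time: 4.02
tool_pos: [0.4301, 0.285, 0.0863]
tcp_rot: [-2.214, -2.229, 0.002]
wrist_force: [-0.3, -0.2, -3.3]
width: 0.115
grip_force: 78.9
```

```bash
python3 - <<'E'
from h import *
goto(.445,-.061,0.3)
im=vision.read_camera('scene'); cv2.imwrite('pics/s2.png',cv2.resize(im[100:320,150:500],None,fx=2,fy=2)[:,:,::-1])
E
```

```text
t 4.02 pos [0.4301 0.285  0.0863] yaw 0.39 tilt [-1.1e-03 -7.0e-04 -1.0e+00] F [-0.34 -0.23 -3.31] w 0.115 gf 78.9 q [0.54 0.07 2.06 0.   1.01 0.53]
delta tool [-3.461e-01  1.260e-02  2.000e-04] rz 0.0016
```

View pics/s2.png

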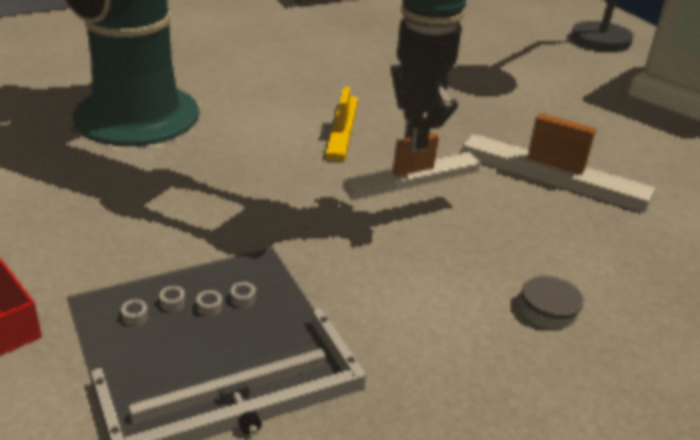

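The straightedge is held square in the fingers at about (415,180) in the crop and nothing else has moved. I'll carry it over to behind the blanks.

Request:
jog_arm --turn '[[0,0,0],[0,0,0],[0,0,0],[0,0,0],[0,0,0],[0,0,0],[0,0,0],[0,0,0],[0,0,0],[0,0,0],[0,0,0],[0,0,0],[0,0,0],[0,0,0],[0,0,0]]' --delta_pos '[[-0.029,0.001,0],[-0.029,0.001,0],[-0.029,0.001,0],[-0.029,0.001,0],[-0.029,0.001,0],[-0.029,0.001,0],[-0.029,0.001,0],[-0.029,0.001,0],[-0.029,0.001,0],[-0.029,0.001,0],[-0.029,0,0],[-0.029,0,0],[0,0,0],[0,0,0],[0,0,0]]' --gripper '[0,0,0,0,0,0,0,0,0,0,0,0,0,0,0]'

```text
time: 5.32
tool_pos: [0.4417, -0.0623, 0.0867]
tcp_rot: [-2.216, -2.225, -0.0]
wrist_force: [-0.2, -0.8, -4.1]
width: 0.112
grip_force: 78.9
```

```bash
python3 - <<'E'
from h import *
goto(.440,-.063,0.3,.031)
im=vision.read_camera('scene'); cv2.imwrite('pics/s3.png',cv2.resize(im[100:320,150:450],None,fx=2.5,fy=2.5,interpolation=cv2.INTER_CUBIC)[:,:,::-1])
E
```

```text
t 5.32 pos [ 0.4417 -0.0623  0.0867] yaw 0.23 tilt [-5.e-04  7.e-04 -1.e+00] F [-0.24 -0.8  -4.08] w 0.112 gf 78.9 q [-0.2  -0.07  2.2   0.    1.01 -0.2 ]
delta tool [-0.0007 -0.0017  0.0557] rz -0.0012
```

View pics/s3.png

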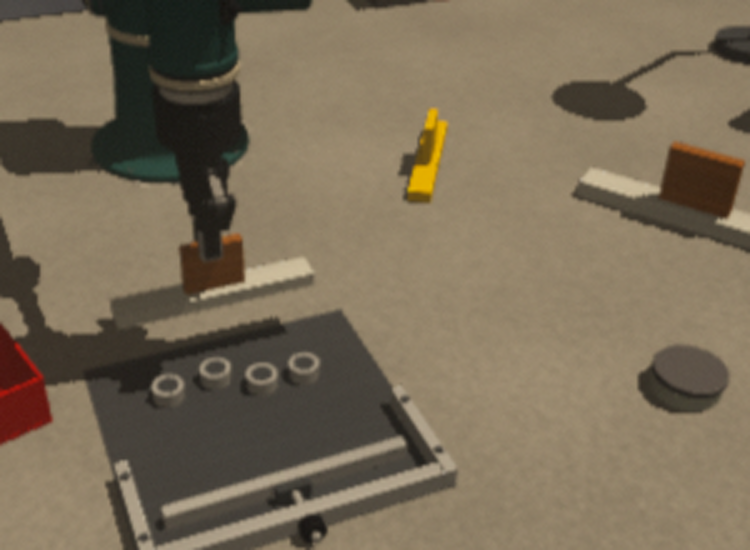

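The straightedge hangs behind the plate's near edge, centred on the four blanks, at about (210,290) in the crop. I'll lower it now.

Request:
jog_arm --turn '[[0,0,0],[0,0,0],[0,0,0],[0,0,0],[0,0,0],[0,0,0]]' --delta_pos '[[0,0,0.015],[0,0,0.02],[0,0,0.015],[0,0,0.005],[0,0,0],[0,0,0]]' --gripper '[0,0,0,0,0,0]'

```text
time: 5.87
tool_pos: [0.4421, -0.0618, 0.032]
tcp_rot: [-2.215, -2.228, 0.0]
wrist_force: [0.0, 0.4, -2.5]
width: 0.112
grip_force: 78.8
```

```bash
python3 - <<'E'
from h import *
goto(.572,-.063,0.3,.0305)
E
```

```text
t 5.87 pos [ 0.4421 -0.0618  0.032 ] yaw 0.33 tilt [-3.e-04  1.e-04 -1.e+00] F [ 0.04  0.42 -2.54] w 0.112 gf 78.8 q [-0.19  0.01  2.24  0.    0.89 -0.2 ]
delta tool [-0.0019  0.1299  0.0015] rz 0.0005
```

Request:
jog_arm --turn '[[0,0,0],[0,0,0],[0,0,0],[0,0,0],[0,0,0],[0,0,0],[0,0,0],[0,0,0],[0,0,0],[0,0,0],[0,0,0],[0,0,0],[0,0,0],[0,0,0],[0,0,0],[0,0,0],[0,0,0],[0,0,0],[0,0,0],[0,0,0]]' --delta_pos '[[0,0.005,0],[0,0.005,0],[0,0.005,0],[0,0.005,0],[0,0.005,0],[0,0.005,0],[0,0.005,0],[0,0.005,0],[0,0.005,0],[0,0.005,0],[0,0.005,0],[0,0.005,0],[0,0.005,0],[0,0.005,0],[0,0.005,0],[0,0.005,0],[0,0.005,0],[0,0.005,0],[0,0.005,0],[0,0.005,0]]' --gripper '[0,0,0,0,0,0,0,0,0,0,0,0,0,0,0,0,0,0,0,0]'

```text
time: 7.53
tool_pos: [0.5411, -0.062, 0.0315]
tcp_rot: [-2.215, -2.225, 0.003]
wrist_force: [-4.6, 0.2, 0.6]
width: 0.114
grip_force: 79.6
```

```bash
python3 - <<'E'
from h import *
goto(.585,-.063,0.3,.0305)
im=vision.read_camera('scene'); cv2.imwrite('pics/s4.png',cv2.resize(im[180:330,160:360],None,fx=4,fy=4,interpolation=cv2.INTER_CUBIC)[:,:,::-1])
E
```

```text
t 7.53 pos [ 0.5411 -0.062   0.0315] yaw 0.24 tilt [-3.e-03  3.e-04 -1.e+00] F [-4.65  0.22  0.57] w 0.114 gf 79.6 q [-0.16  0.19  2.04 -0.    0.91 -0.16]
delta tool [-0.0012  0.0439  0.0009] rz -0.001
```

View pics/s4.png

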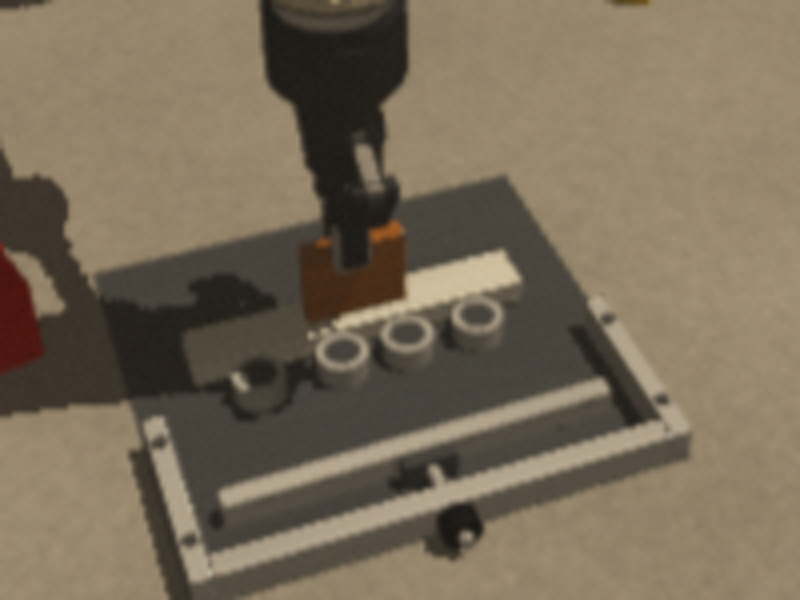

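All four blanks sit against the straightedge's front face, in a line in the crop from (260,385) to (478,318). I'll carry on more slowly.

Request:
jog_arm --turn '[[0,0,0],[0,0,0],[0,0,0],[0,0,0],[0,0,0],[0,0,0],[0,0,0],[0,0,0],[0,0,0],[0,0,0],[0,0,0],[0,0,0],[0,0,0],[0,0,0]]' --delta_pos '[[0,0.004,-0.001],[0,0.004,0],[0,0.004,0],[0,0.004,0],[0,0.004,0],[0,0.004,0],[0,0.004,0],[0,0.003,0],[0,0.003,0],[0,0.002,0],[0,0.002,0],[0,0.002,0],[0,0.002,0],[0,0.001,0]]' --gripper '[0,0,0,0,0,0,0,0,0,0,0,0,0,0]'

```text
time: 8.75
tool_pos: [0.5853, -0.062, 0.0329]
tcp_rot: [2.217, 2.226, 0.0]
wrist_force: [-1.6, 0.3, -4.4]
width: 0.112
grip_force: 78.8
```

Request:
jog_arm --turn '[[0,0,0],[0,0,0],[0,0,0],[0,0,0],[0,0,0]]' --delta_pos '[[0,0.001,0],[0,0.001,0],[0,0.001,0],[0,0.001,0],[0,0.001,0]]' --gripper '[0,0,0,0,0]'

```text
time: 9.17
tool_pos: [0.5901, -0.0619, 0.0329]
tcp_rot: [-2.217, -2.226, 0.0]
wrist_force: [-1.6, 0.3, -4.2]
width: 0.114
grip_force: 78.8
```

Request:
jog_arm --turn '[[0,0,0],[0,0,0],[0,0,0]]' --delta_pos '[[0,0.001,0],[0,0.001,0],[0,0.001,0]]' --gripper '[0,0,0]'

```text
time: 9.42
tool_pos: [0.5931, -0.062, 0.0329]
tcp_rot: [2.217, 2.226, 0.0]
wrist_force: [-2.5, -0.5, -4.2]
width: 0.115
grip_force: 78.8
```

Request:
jog_arm --turn '[[0,0,0],[0,0,0]]' --delta_pos '[[0,0.0005,0],[0,0.0005,0]]' --gripper '[0,0]'

```text
time: 9.58
tool_pos: [0.5941, -0.062, 0.0329]
tcp_rot: [2.217, 2.226, -0.0]
wrist_force: [-1.7, -0.1, -3.5]
width: 0.114
grip_force: 78.8
```

Request:
jog_arm --turn '[[0,0,0],[0,0,0]]' --delta_pos '[[0,0.0005,0],[0,0.0005,0]]' --gripper '[0,0]'

```text
time: 9.75
tool_pos: [0.595, -0.0619, 0.0329]
tcp_rot: [-2.217, -2.226, 0.0]
wrist_force: [-1.6, -0.6, -2.9]
width: 0.111
grip_force: 78.9
```

Request:
jog_arm --turn '[[0,0,0],[0,0,0],[0,0,0]]' --delta_pos '[[0,0.0005,0],[0,0.0005,0],[0,0.0005,0]]' --gripper '[0,0,0]'

```text
time: 10.0
tool_pos: [0.5966, -0.0619, 0.0329]
tcp_rot: [2.217, 2.226, 0.0]
wrist_force: [-1.2, 0.4, -4.9]
width: 0.112
grip_force: 78.8
```

Request:
jog_arm --turn '[[0,0,0],[0,0,0]]' --delta_pos '[[0,0.0005,0],[0,0.0005,0]]' --gripper '[0,0]'

```text
time: 10.17
tool_pos: [0.5976, -0.0619, 0.0329]
tcp_rot: [2.217, 2.226, 0.0]
wrist_force: [-1.6, -1.1, -4.9]
width: 0.109
grip_force: 78.8
```

Request:
jog_arm --turn '[[0,0,0],[0,0,0]]' --delta_pos '[[0,0.0005,0],[0,0.0005,0]]' --gripper '[0,0]'

```text
time: 10.33
tool_pos: [0.5986, -0.062, 0.0329]
tcp_rot: [2.217, 2.226, 0.0]
wrist_force: [-2.6, -0.3, -3.8]
width: 0.113
grip_force: 78.8
```

Request:
jog_arm --turn '[[0,0,0],[0,0,0]]' --delta_pos '[[0,0.0005,0],[0,0.0005,0]]' --gripper '[0,0]'

```text
time: 10.5
tool_pos: [0.5996, -0.0619, 0.0329]
tcp_rot: [2.217, 2.226, -0.0]
wrist_force: [-2.4, -0.1, -4.7]
width: 0.115
grip_force: 78.8
```

Request:
jog_arm --turn '[[0,0,0],[0,0,0]]' --delta_pos '[[0,0.0005,0],[0,0.0005,0]]' --gripper '[0,0]'

```text
time: 10.67
tool_pos: [0.6006, -0.0619, 0.0329]
tcp_rot: [2.217, 2.226, -0.0]
wrist_force: [-1.3, 0.6, -4.7]
width: 0.117
grip_force: 78.8
```

Request:
jog_arm --turn '[[0,0,0],[0,0,0]]' --delta_pos '[[0,0.0005,0],[0,0.0005,0]]' --gripper '[0,0]'

```text
time: 10.83
tool_pos: [0.6015, -0.0619, 0.0329]
tcp_rot: [-2.217, -2.226, 0.0]
wrist_force: [-1.7, 0.5, -4.2]
width: 0.112
grip_force: 78.8
```

Request:
jog_arm --turn '[[0,0,0],[0,0,0]]' --delta_pos '[[0,0.0005,0],[0,0.0005,0]]' --gripper '[0,0]'

```text
time: 11.0
tool_pos: [0.6019, -0.0619, 0.0327]
tcp_rot: [-2.216, -2.225, 0.002]
wrist_force: [-4.5, -0.4, -4.0]
width: 0.111
grip_force: 78.9
```

```bash
python3 - <<'E'
from h import *
im=vision.read_camera('scene'); cv2.imwrite('pics/s5.png',cv2.resize(im[210:330,180:340],None,fx=5,fy=5,interpolation=cv2.INTER_CUBIC)[:,:,::-1])
print(read_state()['wrist_force'],read_state()['torque'])
E
```

```text
[-3.1943021  -0.79179297 -3.67758932] [-0.05980002  0.74664624  0.0216815 ]
```

View pics/s5.png

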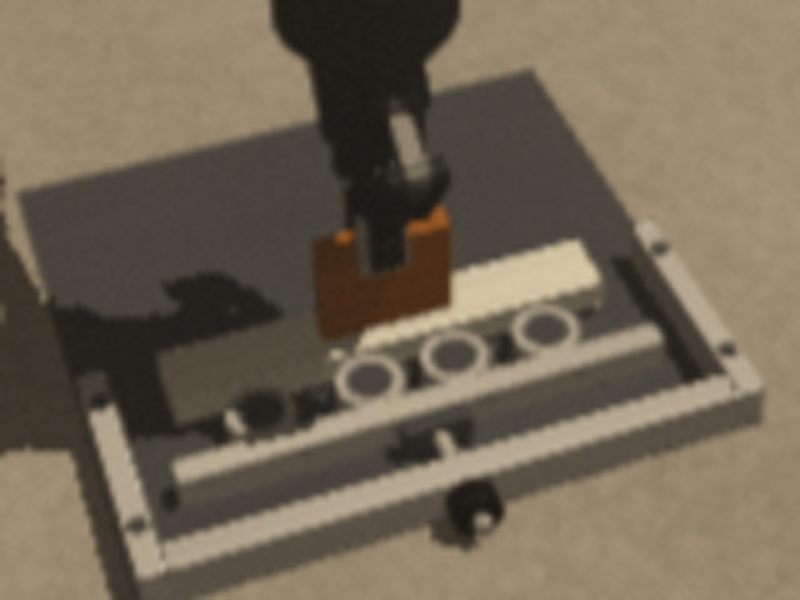

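The blanks have reached the stop bar: they form one row between the bar and the straightedge, from (255,410) to (545,330) in the crop. The force is just starting to rise.

Request:
jog_arm --turn '[[0,0,0],[0,0,0]]' --delta_pos '[[0,0.0005,0],[0,0.0005,0]]' --gripper '[0,0]'

```text
time: 11.22
tool_pos: [0.6022, -0.0618, 0.0325]
tcp_rot: [-2.215, -2.224, 0.003]
wrist_force: [-6.6, -0.6, -2.8]
width: 0.116
grip_force: 79.2
```

Request:
jog_arm --turn '[[0,0,0],[0,0,0]]' --delta_pos '[[0,0.0005,0],[0,0.0005,0]]' --gripper '[0,0]'

```text
time: 11.38
tool_pos: [0.6024, -0.0618, 0.0324]
tcp_rot: [-2.214, -2.224, 0.005]
wrist_force: [-8.5, -0.3, -0.3]
width: 0.113
grip_force: 79.6
```

Request:
jog_arm --turn '[[0,0,0],[0,0,0],[0,0,0],[0,0,0]]' --delta_pos '[[0,0.0005,0],[0,0.0005,0],[0,0.0005,0],[0,0.0005,0]]' --gripper '[0,0,0,0]'

```text
time: 11.72
tool_pos: [0.6029, -0.0618, 0.0325]
tcp_rot: [-2.213, -2.222, 0.008]
wrist_force: [-12.5, 0.4, 3.3]
width: 0.117
grip_force: 80.5
```

Request:
jog_arm --turn '[[0,0,0],[0,0,0],[0,0,0]]' --delta_pos '[[0,0.0005,0],[0,0.0005,0],[0,0.0005,0]]' --gripper '[0,0,0]'

```text
time: 11.97
tool_pos: [0.6033, -0.0618, 0.0326]
tcp_rot: [-2.211, -2.221, 0.01]
wrist_force: [-14.7, 0.5, 6.6]
width: 0.111
grip_force: 81.2
```

```bash
python3 - <<'E'
from h import *
goto(.585,-.063,0.3,.0305);print(read_state()['torque'])
E
```

```text
t 11.97 pos [ 0.6033 -0.0618  0.0326] yaw 0.25 tilt [-9.8e-03  4.0e-04 -1.0e+00] F [-14.74   0.55   6.56] w 0.111 gf 81.2 q [-0.14  0.3   1.9  -0.    0.95 -0.15]
delta tool [-0.0011 -0.0183  0.0023] rz -0.0009
[-0.09180006  3.04840404  0.05343827]
```

Request:
jog_arm --turn '[[0,0,0],[0,0,0],[0,0,0],[0,0,0]]' --delta_pos '[[0,0.0005,0],[0,0.0005,0],[0,0.0005,0],[0,0.0005,0]]' --gripper '[0,0,0,0]'

```text
time: 12.3
tool_pos: [0.6039, -0.0618, 0.0327]
tcp_rot: [-2.21, -2.22, 0.014]
wrist_force: [-18.3, -1.2, 11.5]
width: 0.111
grip_force: 82.3
```

Request:
jog_arm --turn '[[0,0,0],[0,0,0],[0,0,0],[0,0,0],[0,0,0],[0,0,0],[0,0,0]]' --delta_pos '[[0,0,0],[0,0,0],[0,0,0],[0,0,0],[0,0,0],[0,0,0],[0,0,0]]' --gripper '[0,0,0,0,0,0,0]'

```text
time: 12.88
tool_pos: [0.6039, -0.0618, 0.0327]
tcp_rot: [-2.21, -2.22, 0.013]
wrist_force: [-18.1, -1.0, 10.6]
width: 0.117
grip_force: 82.2
```

Request:
jog_arm --turn '[[0,0,0],[0,0,0],[0,0,0],[0,0,0],[0,0,0],[0,0,0],[0,0,0],[0,0,0],[0,0,0],[0,0,0]]' --delta_pos '[[0,0.0005,0],[0,0.0005,0],[0,0.0003,0],[0,0,0],[0,0,0],[0,0,0],[0,0,0],[0,0,0],[0,0,0],[0,0,0]]' --gripper '[0,0,0,0,0,0,0,0,0,0]'

```text
time: 13.72
tool_pos: [0.6042, -0.0618, 0.0328]
tcp_rot: [-2.209, -2.219, 0.016]
wrist_force: [-18.5, -0.1, 11.6]
width: 0.113
grip_force: 82.9
```

Request:
jog_arm --turn '[[0,0,0],[0,0,0],[0,0,0],[0,0,0],[0,0,0],[0,0,0],[0,0,0],[0,0,0],[0,0,0],[0,0,0],[0,0,0],[0,0,0],[0,0,0],[0,0,0],[0,0,0],[0,0,0],[0,0,0],[0,0,0],[0,0,0],[0,0,0]]' --delta_pos '[[0,-0.001,0],[0,-0.001,0],[0,-0.001,0],[0,-0.001,0],[0,-0.001,0],[0,-0.001,0],[0,-0.001,0],[0,-0.001,0],[0,-0.002,0],[0,-0.002,0],[0,-0.004,0],[0,-0.006,-0.001],[0,-0.01,-0.001],[0,-0.012,-0.002],[0,-0.012,-0.004],[0,-0.012,-0.006],[0,-0.012,-0.01],[0,-0.012,-0.015],[0,-0.012,-0.015],[0,0,0]]' --gripper '[0,0,0,0,0,0,0,0,0,0,0,0,0,0,0,0,0,0,0,0]'

```text
time: 15.38
tool_pos: [0.5063, -0.0625, 0.0896]
tcp_rot: [2.216, 2.224, 0.002]
wrist_force: [0.5, -0.8, -2.7]
width: 0.114
grip_force: 78.9
```

```bash
python3 - <<'E'
from h import *
goto(.435,.285,0,.0866)
im=vision.read_camera('scene'); cv2.imwrite('pics/s6.png',cv2.resize(im[180:330,160:360],None,fx=4,fy=4,interpolation=cv2.INTER_CUBIC)[:,:,::-1])
E
```

```text
t 15.38 pos [ 0.5063 -0.0625  0.0896] yaw 0.22 tilt [ 2.9e-03 -7.0e-04 -1.0e+00] F [ 0.51 -0.76 -2.67] w 0.114 gf 78.9 q [-0.17  0.05  2.07 -0.    1.01 -0.18]
delta tool [ 0.3477 -0.07    0.0025] rz 0.0038
```

View pics/s6.png

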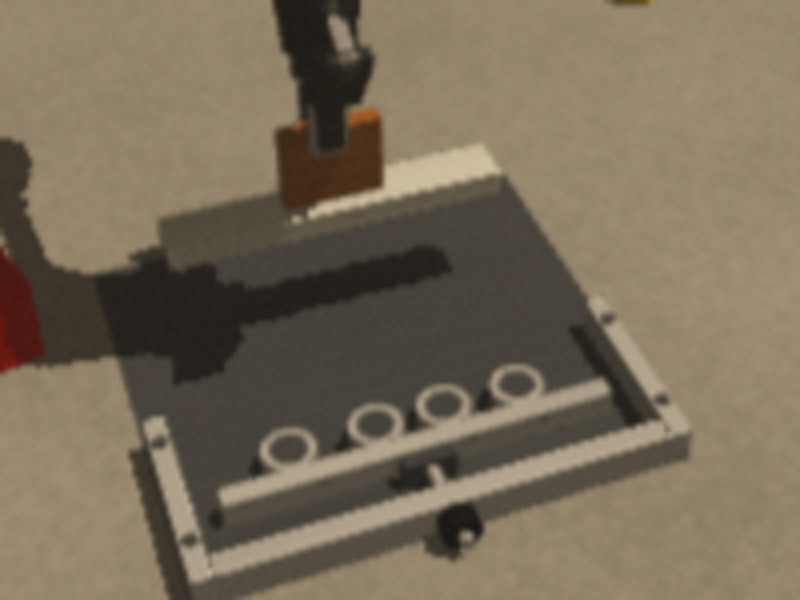

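All four blanks stand in a row against the bar, from (288,450) to (516,383) in the crop, and the straightedge is clear of them.

Request:
jog_arm --turn '[[0,0,0],[0,0,0],[0,0,0],[0,0,0],[0,0,0],[0,0,0],[0,0,0],[0,0,0],[0,0,0],[0,0,0],[0,0,0],[0,0,0],[0,0,0],[0,0,0],[0,0,0],[0,0,0],[0,0,0],[0,0,0]]' --delta_pos '[[0.029,-0.0058,0],[0.029,-0.0058,0],[0.029,-0.0058,0],[0.029,-0.0058,0],[0.029,-0.0058,0],[0.029,-0.0058,0],[0.029,-0.0058,0],[0.029,-0.0058,0],[0.029,-0.0058,0],[0.029,-0.0058,0],[0.029,-0.0058,0],[0.029,-0.0058,0],[0,0,0],[0,0,0],[0,0,0.02],[0,0,0.02],[0,0,0.014],[0,0,0]]' --gripper '[0,0,0,0,0,0,0,0,0,0,0,0,0,0,0,0,0,0]'

```text
time: 16.93
tool_pos: [0.4334, 0.2825, 0.029]
tcp_rot: [-2.217, -2.224, 0.012]
wrist_force: [-0.4, -1.2, -4.0]
width: 0.113
grip_force: 78.8
```

Request:
jog_arm --turn '[[0,0,0],[0,0,0],[0,0,0]]' --delta_pos '[[0,0,0.001],[0,0,0.001],[0,0,0]]' --gripper '[0,0,0]'

```text
time: 17.18
tool_pos: [0.4374, 0.2855, 0.0318]
tcp_rot: [2.217, 2.225, 0.003]
wrist_force: [0.0, 0.1, -2.7]
width: 0.112
grip_force: 78.9
```

Request:
jog_arm --turn '[[0,0,0],[0,0,0],[0,0,0],[0,0,0]]' --delta_pos '[[0,0,0.001],[0,0,0.001],[0,0,0.0005],[0,0,0]]' --gripper '[0,0,0,0]'

```text
time: 17.52
tool_pos: [0.4365, 0.2855, 0.0286]
tcp_rot: [2.217, 2.226, 0.001]
wrist_force: [0.7, -0.7, -3.1]
width: 0.114
grip_force: 78.9
```

Request:
jog_arm --turn '[[0,0,0],[0,0,0],[0,0,0]]' --delta_pos '[[0,0,0.0005],[0,0,0.0005],[0,0,0]]' --gripper '[0,0,0]'

```text
time: 17.77
tool_pos: [0.4365, 0.2856, 0.0279]
tcp_rot: [2.217, 2.226, 0.0]
wrist_force: [-1.4, -0.8, 2.2]
width: 0.114
grip_force: 79.6
```

On the bench. Release and retreat upward.

Request:
jog_arm --turn '[[0,0,0],[0,0,0],[0,0,0],[0,0,0],[0,0,0],[0,0,0],[0,0,0],[0,0,0],[0,0,0],[0,0,0],[0,0,0],[0,0,0],[0,0,0],[0,0,0],[0,0,0]]' --delta_pos '[[0,0,0],[0,0,0],[0,0,0],[0,0,0],[0,0,0],[0,0,0],[0,0,0],[0,0,-0.01],[0,0,-0.02],[0,0,-0.03],[0,0,-0.03],[0,0,-0.03],[0,0,-0.03],[0,0,0],[0,0,0]]' --gripper '[0.06,0.06,0.06,0.06,0.06,0.06,0.06,0.06,0.06,0.06,0.06,0.06,0.06,0.06,0.06]'

```text
time: 19.02
tool_pos: [0.4382, 0.2865, 0.181]
tcp_rot: [2.216, 2.225, 0.01]
wrist_force: [-0.7, -0.3, -0.1]
width: 0.707
grip_force: 0.0
```

```bash
python3 - <<'E'
from h import *
im=vision.read_camera('scene'); cv2.imwrite('pics/s7.png',cv2.resize(im[120:370,40:500],None,fx=1.7,fy=1.7,interpolation=cv2.INTER_CUBIC)[:,:,::-1])
E
```

```text
(no output)
```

View pics/s7.png

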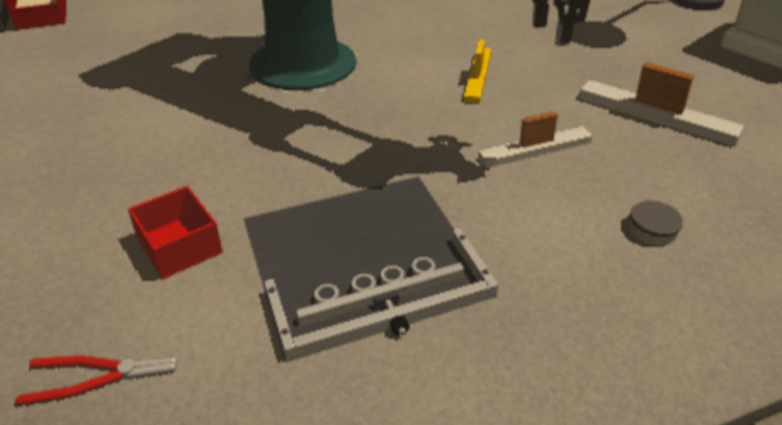

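The straightedge lies flat at about (535,145), clear of the plate. The blanks stand in their row at the bar, and the bin, dish and pliers are where they were.

```bash
python3 -c "
from workcell import ticket
print(ticket.finish_job())"
```

```text
the job is handed in; nothing more can be done
None
```

The job is handed in at about 19 s: the four blanks stand in a row against the stop bar, pressed at about 18 N (wrist reading, including some bench friction), with the straightedge laid flat clear of the plate and the bin, dish and pliers unmoved.

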